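# Seat the green drive carrier in the test dock

## Task

Take the drive carrier with the green cap out of the rack, stand it upright in the slot of the black test dock, and push it down through the stiff connector until you feel it come up hard against the stop, without forcing it (well under 6 kg of push); then let go. How deep the stop lies differs from dock to dock. Leave the orange carrier standing in the rack.

Things in the scene. Friction and masses are not known exactly. Their poses are not given: they have to be found in the camera images.
- carrier_green: Upright aluminium slab 16 (x) x 74 (y) x 115 (z) mm, 0.18 kg, green cap on its top 34 mm. Origin: centre of its underside. Starts in one of two slots (32 mm deep, 2 mm clearance, 100 mm apart along y) of a grey rack 60 x 200 x 40 mm high: lift straight up, 40 mm clears it, 120 mm the other carrier. Grip across the 16 mm (along x) near the top. A half turn about z does not matter.
- carrier_orange: A second carrier, the same but with an orange cap, in the other slot of the rack. To be left there (standing, within 20 mm of where it was).
- dock: Fixed black box 100 (x) x 140 (y) x 62 (z) mm; origin: centre of its underside, on the table. Centred upright slot 21 (x) x 79 (y) mm; a white funnel widens its mouth by 7 mm a side over the top 12 mm. Carrier x goes along dock x. The carrier's underside meets a blue connector, 30 to 42 mm below the top (hidden, varies), and pushes it 12 mm down to a hard stop.
- connector (a joint): How far the dock's connector has been pushed down, m: 0 at the start, 0.012 against the stop. It slides down with a steady friction of about 8 N, has no spring and stays where it is left; the carrier's own weight does not move it. At the stop the force rises steeply.
Not all that is in view belongs to the job. What is shaped like the carrier_orange but yellow is not meant.

How it is judged:
By the outcome, as a careful person would: the job done as asked, in the order asked, and still so for the second after the job is handed in, with the robot touching nothing.
It also fails if it takes over 40 s, if anything falls off the work surface, if the arm or the gripper's body presses on something with over 40 N, if the wrist force passes 120 N, or if a joint passes its speed limit or range.

## Robot

A 7-joint arm with a two-finger parallel gripper is mounted at the origin on the work surface. World frame = base frame: x ahead of the robot, y to its left, z up, the work surface at z = 0. Lengths are in m, angles in rad, forces in N, time in s.
With the tool pointing down it reaches from about 0.4 to 0.85 m from the base axis. Payload 4.5 kg.
Tool frame: the origin (TCP) lies between the finger pads; the fingertips stand 19 mm ahead of it and the grasp point (between the pads) is the TCP (r.tips_ahead is the distance from the TCP to the fingertips, in m); z points along the fingers, y is the line along which they close (so a half turn about z gives the same grasp; the last joint's range is limited). The gripper opens to 88 mm and grips with 3 to 60 N. Pads are 18 mm wide; open, the fingers measure 123 mm over their backs; the gripper's body (75 mm by 187 mm) begins 45 mm behind the grasp point.
Start: joints at [-1.077, 0.689, -0.195, 1.565, 0.157, 0.902, -0.215], TCP at [0.277, 0.56, 0.258] pointing down, gripper open.
Joint ranges: [-3.01, 3.01], [-0.46, 2.08], [-1.47, 1.51], [0.13, 2.56], [-1, 4.14], [0.04, 2.09], [-2.66, 2.66]. Speed limits (rad/s): [2.57, 2.57, 3.14, 3.14, 3.14, 3.14, 3.14].

## Interface

Orientations are given as a unit quaternion [x, y, z, w].
In Python, from plant import r, cams, models gives the robot as it stands. The module is installed in compiled form; this text tells all that it offers.
- The arm moves only by the tool jog_arm, never from a script. Its arguments are lists of equal length, an entry for each row: "turn": the turn, a rotation vector about the tool's x, y, z in rad, a list of three; "translation": the shift along the tool's x, y, z in m, a list of three; "grip": the closure, from 0 (fully open) to 1 (shut). In form: {"turn": [[ax, ay, az], ...], "translation": [[tx, ty, tz], ...], "grip": [grip, ...]}. A call has 1 to 20 rows; each row is the pose to reach, as a shift and turn from the pose commanded when the call began, along the tool's axes at that moment; what a row does not reach only later rows make up. A row lasts 1/8 s, in which the tool goes at most 62.5 mm and 10.7 degrees, less where a joint would pass 70% of its speed; a pose out of reach is approached as far as the arm can. A call with a gripper value outside its range is refused whole. The fingers move at their own pace and stop on an object; "force" is the grip in N (left out, the last holds). Time passes only in rows, so rows that repeat a pose let the fingers close. It gives the time, the measured TCP pose, the force, the opening and the grip force at its end, in the units of the state.
- r.get_state(): the state, without advancing time (a new reading comes with each control period).
- cams.snapshot(name): name is "side" or "top" or "wrist"; returns the picture (480x640x3 uint8, red, green, blue); there is no depth.
- cams.camera_params(name): a dict with "fx", "fy", "cx", "cy" (pixels), "eye" and "orientation" of the camera in the world. Camera axes: x right, y up, looking along -z (the intrinsics and any distortion apply to the point x, -y, -z); pixel columns grow to the right and rows downward; lengths in m; the calibration is good to about 2 mm. The wrist camera is an equidistant fisheye: a pixel r from the principal point sees the ray r / f radians off the axis. A picture is of the moment at which its call begins: read the wrist's pose just before it. camera_params takes no time and is no camera call; for the wrist camera it gives the pose at the moment of the call.
- r.finish_job(): hands the job in; it is judged then, once.
Trained networks look in the newest picture that a camera, given by its name, has taken for a name from the list of things; names that differ only in an ending like _2 or _b are one class to them, and where a whole thing is asked for, a point or a joint stands for the part that bears it (a point fixed in the world has none). Each returns a list of dicts, best first, with "p" (0 to 1); they miss things now and then, are a little off and sometimes report something else, mostly with a low value. They report only what shows in the picture. A call takes as long as a camera call. They do not tell look-alikes from the thing itself.
- models.find_in(camera, name): "position" ([x, y, z] in m, in world coordinates, good to about 4 mm: the middle of the surface that is visible of it).
- models.masks_of(camera, name): "pixels" (480x640 bool, what is visible of it).
- models.place_of(camera, name): "position" ([x, y, z] in m, in world coordinates, good to about 4 mm: a listed point, or the origin of a listed thing).
The state is a dict: "clock": time; "q": joint angles; "qd": joint speeds; "joint_torque": joint torques, N m; "tool_pos": TCP position; "eef_rot": TCP orientation; "contact_force": force on the tool from outside, world axes, zero at the start; "moment": the same for the moment, N m; "opening": opening from 0.0 (shut) to 1.0 (fully open); "finger_force": force on a finger pad.
Only numpy, scipy, OpenCV 4.12 (cv2) and the standard library are available. Lean on these libraries where they do the work, as an engineer would, in place of code of your own. Each camera call takes 0.05 s, during which the arm holds its last target. There are 200 camera calls.

## Working session

There is one attempt and no reset: what is moved stays moved. The work goes in short steps, Python scripts to look and compute and a tool call to move; the robot and the scene stay as the last step left them, time stands still between calls to the robot, and variables do not carry over. Pictures are saved under pics/ and viewed, at most 10 in all, crops included, and the job is handed in when it is done.

Besides the shell and the picture viewer there is one more tool, called by a JSON object that holds its "name" and its "arguments", one argument or row to a line. jog_arm: Moves the arm, as the interface text tells. Its arguments: {"type":"object","properties":{"turn":{"type":"array"},"translation":{"type":"array"},"grip":{"type":"array"},"force":{"type":"number"}},"required":["turn","translation","grip"]}

```bash
mkdir -p pics; python3 - <<'E'
from plant import r,cams,models
import cv2,numpy as np
np.set_printoptions(precision=4,suppress=True)
s=r.get_state();print(s['clock'],s['tool_pos'],s['eef_rot'],s['contact_force'],s['opening'])
for c in('top','side'):
    im=cams.snapshot(c);cv2.imwrite(f'pics/{c}1.png',im[:,:,::-1])
    p=cams.camera_params(c);print(c,p)
    for n in('carrier_green','carrier_orange','dock'):
        print(n,[(np.round(d['position'],3),round(d['p'],2)) for d in models.place_of(c,n)])
E
```

```text
0.0 [0.2771 0.5595 0.2569] [ 0.2278  0.9737 -0.0009 -0.0001] [0.6098 0.6903 0.1286] 1.001076023118242
top {'fx': 578.1922522118466, 'fy': 578.1922522118466, 'cx': 312.83849005157424, 'cy': 236.25024796918248, 'eye': array([0.3216, 0.0524, 1.2668]), 'orientation': array([-0.0685,  0.0636,  0.714 , -0.6939])}
carrier_green [(array([0.558, 0.149, 0.007]), 0.95)]
carrier_orange [(array([0.614, 0.424, 0.001]), 0.9), (array([0.669, 0.298, 0.   ]), 0.82), (array([0.429, 0.224, 0.002]), 0.73), (array([0.549, 0.246, 0.007]), 0.67)]
dock [(array([ 0.546, -0.202, -0.001]), 0.72)]
side {'fx': 582.6093995433039, 'fy': 582.6093995433039, 'cx': 313.0629634883592, 'cy': 235.7318760668598, 'eye': array([ 0.4063, -0.6542,  0.7826]), 'orientation': array([ 0.3795, -0.0327, -0.0913,  0.9201])}
carrier_green [(array([0.562, 0.141, 0.006]), 0.72)]
carrier_orange [(array([0.669, 0.298, 0.003]), 0.82), (array([0.546, 0.244, 0.011]), 0.62), (array([ 0.43 ,  0.229, -0.   ]), 0.6), (array([ 0.61 ,  0.427, -0.006]), 0.56)]
dock [(array([ 0.546, -0.203, -0.004]), 0.6)]
```

View pics/top1.png

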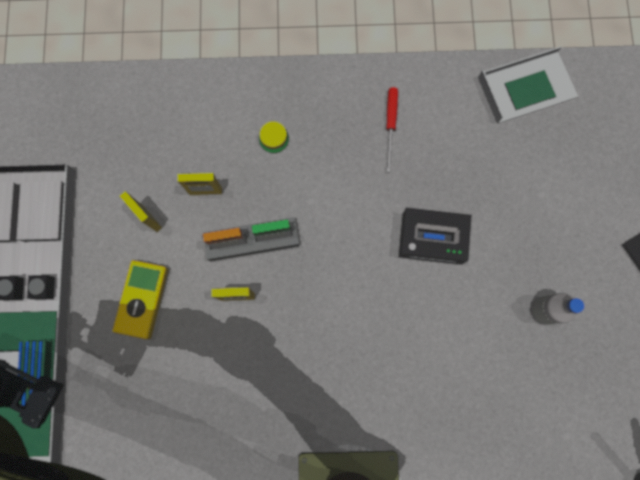

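View pics/side1.png

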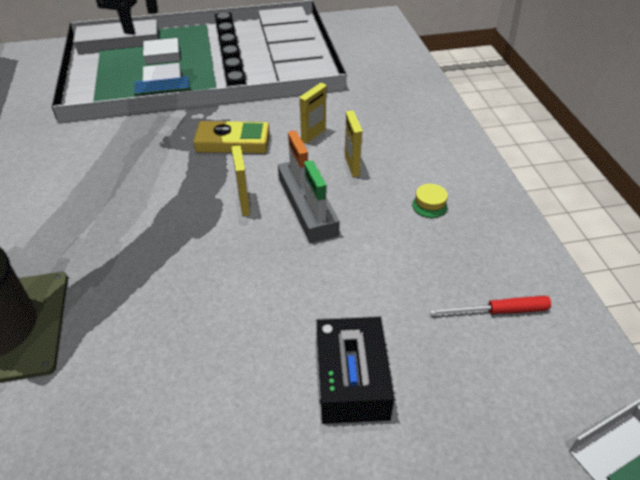

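Top picture: the green-capped carrier stands in the rack at (271,227), next to the orange one at (222,235). Look-alikes are the yellow carriers at (197,178), (140,210) and (232,293), the yellow/green puck at (273,136), and the white box with a green label at (528,90). The dock is at (435,236), with its slot long side along image columns (y). By the description I choose (271,227).

```bash
cat > h.py <<'E'
import numpy as np,cv2
from scipy.spatial.transform import Rotation as R
from plant import r,cams,models
np.set_printoptions(precision=4,suppress=True)
def rays(px,p,fish=False):
    px=np.atleast_2d(px).astype(float)
    x=(px[:,0]-p['cx'])/p['fx'];y=(px[:,1]-p['cy'])/p['fy']
    if fish:
        t=np.hypot(x,y);k=np.where(t>1e-9,np.sin(t)/np.maximum(t,1e-9),1)
        d=np.c_[x*k,-y*k,-np.cos(t)]
    else: d=np.c_[x,-y,-np.ones(len(x))]
    return R.from_quat(p['orientation']).apply(d)
def onplane(px,p,z,fish=False):
    d=rays(px,p,fish);e=np.asarray(p['eye'])
    return e+d*((z-e[2])/d[:,2])[:,None]
def rect(P):
    (c,wh,a)=cv2.minAreaRect(P[:,:2].astype(np.float32)*1000)
    b=cv2.boxPoints((c,wh,a));e=[b[1]-b[0],b[2]-b[1]];l=max(e,key=np.linalg.norm)
    yaw=np.degrees(np.arctan2(l[1],l[0]))%180
    return np.array(c)/1000,sorted(wh),yaw
E
python3 - <<'E'
from h import *
im=cv2.imread('pics/top1.png');p=cams.camera_params('top')
a=cv2.resize(im[205:270,195:310],None,fx=5,fy=5,interpolation=cv2.INTER_CUBIC)
b=cv2.resize(im[200:270,390:480],None,fx=5,fy=5,interpolation=cv2.INTER_CUBIC)
h=max(a.shape[0],b.shape[0]);f=lambda q:cv2.copyMakeBorder(q,0,h-q.shape[0],0,0,0)
m=np.hstack([f(a),f(b)]);m=cv2.resize(m,None,fx=.75,fy=.75);cv2.imwrite('pics/crop1.png',m)
hsv=cv2.cvtColor(im,cv2.COLOR_BGR2HSV)
def seg(lo,hi,box,z):
    k=np.zeros(hsv.shape[:2],bool);x0,y0,x1,y1=box;k[y0:y1,x0:x1]=1
    k&=cv2.inRange(hsv,lo,hi)>0
    v,u=np.nonzero(k);print(len(u),u.mean(),v.mean(),rect(onplane(np.c_[u,v],p,z)))
for vmin in(60,120,140):seg((50,100,vmin),(85,255,255),(240,210,300,245),.123)
for vmin in(60,150,180):seg((5,120,vmin),(15,255,255),(200,220,245,250),.123)
# dock top: dark region outline
for n in ('dock',):
    cams.snapshot('top');k=models.masks_of('top',n)[0]['pixels'];v,u=np.nonzero(k);print(len(u),rect(onplane(np.c_[u,v],p,.062)))
print(hsv[236,405:470:3].tolist())
E
```

```text
324 270.24074074074076 226.47222222222223 (array([0.5608, 0.1428]), [18.028112411499023, 75.00745391845703], np.float32(97.96418))
276 269.7608695652174 225.94927536231884 (array([0.5621, 0.1437]), [15.313424110412598, 73.66706848144531], np.float32(97.967094))
190 269.69473684210527 225.93684210526317 (array([0.5621, 0.1438]), [11.229815483093262, 69.35318756103516], np.float32(97.969246))
84 222.32142857142858 235.21428571428572 (array([0.5465, 0.2405]), [20.027421951293945, 76.25756072998047], np.float32(97.96243))
16 221.3125 230.625 (array([0.5553, 0.2414]), [1.0211215019226074, 63.25262451171875], np.float32(97.98284))
0 nan nan (array([0., 0.]), [0.0, 0.0], np.float32(0.0))
3434 (array([ 0.5436, -0.2006]), [115.27671813964844, 149.55787658691406], np.float32(81.88899))
[[0, 0, 49], [135, 10, 52], [130, 14, 53], [150, 3, 81], [120, 3, 93], [105, 13, 78], [111, 114, 101], [109, 175, 159], [109, 176, 161], [109, 181, 162], [109, 183, 162], [109, 180, 163], [109, 176, 158], [110, 125, 124], [108, 18, 72], [105, 16, 64], [150, 4, 57], [0, 7, 113], [0, 3, 77], [15, 10, 50], [135, 10, 50], [150, 5, 54]]<stdin>:11: RuntimeWarning: Mean of empty slice.
  ret = ret.dtype.type(ret / rcount)
```

View pics/crop1.png

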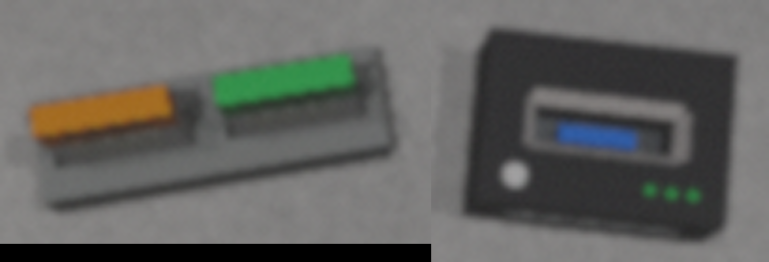

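Crop: the green cap fills the right-hand slot of the rack, orange the left; the dock shows a white funnel around a blue connector. The choice holds: green cap centre about (0.562, 0.1435), rack yaw about 8°. Next I go above it, turned so the fingers close across the 16 mm.

{"name": "jog_arm", "arguments": {
  "turn": [
    [0, 0, 0.972],
    [0, 0, 0.972],
    [0, 0, 0.972],
    [0, 0, 0.972],
    [0, 0, 0.972],
    [0, 0, 0.972],
    [0, 0, 0.972],
    [0, 0, 0.972],
    [0, 0, 0.972],
    [0, 0, 0.972]
  ],
  "translation": [
    [-0.44, -0.246, 0],
    [-0.44, -0.246, 0],
    [-0.44, -0.246, 0],
    [-0.44, -0.246, 0],
    [-0.44, -0.246, 0],
    [-0.44, -0.246, 0],
    [-0.44, -0.246, 0],
    [-0.44, -0.246, 0],
    [-0.44, -0.246, 0],
    [-0.44, -0.246, 0]
  ],
  "grip": [0, 0, 0, 0, 0, 0, 0, 0, 0, 0]
}}

```text
clock: 1.75
tool_pos: [0.5623, 0.1447, 0.2576]
eef_rot: [0.656, 0.754, 0.0, -0.0]
contact_force: [-0.5, 0.8, -0.7]
opening: 1.001
finger_force: 0.0
```

```bash
python3 - <<'E'
from h import *
p=cams.camera_params('wrist');im=cams.snapshot('wrist')[:,:,::-1].copy();cv2.imwrite('pics/w1.png',im)
print(p)
hsv=cv2.cvtColor(im,cv2.COLOR_BGR2HSV)
k=(cv2.inRange(hsv,(50,100,60),(85,255,255)))
n,l,st,c=cv2.connectedComponentsWithStats(k)
for i in range(1,n):
    if st[i,4]>60:
        v,u=np.nonzero(l==i);print(st[i],c[i],rect(onplane(np.c_[u,v],p,.123,True)))
E
```

```text
{'fx': 371.64829954431775, 'fy': 371.64829954431775, 'cx': 317.76894675231364, 'cy': 238.86707738211177, 'eye': array([0.554 , 0.2089, 0.385 ]), 'orientation': array([-0.1304, -0.0095,  0.0684,  0.9891])}
[ 303  180   25  102 2387] [315.2296 229.6447] (array([0.5613, 0.144 ]), [17.44135093688965, 76.05792999267578], np.float32(98.230545))
[486 208  43  55 576] [499.0521 228.7083] (array([0.7085, 0.1658]), [28.582292556762695, 46.35712814331055], np.float32(73.175255))
```

View pics/w1.png

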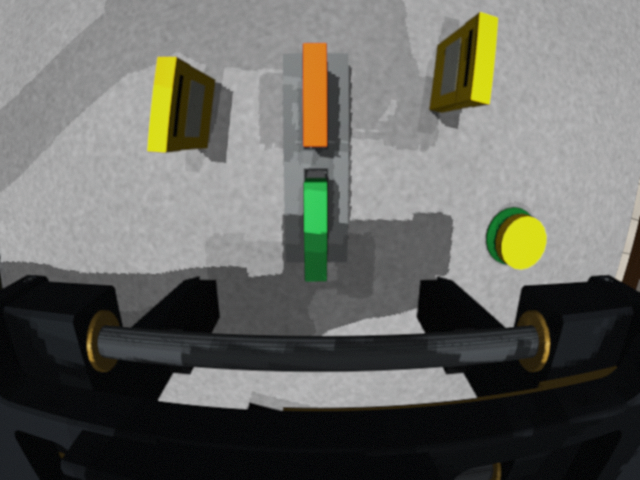

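Wrist picture: the green cap is centred at (315,230) between the fingers and aligned, orange at (315,95), yellow ones off to either side. The cap measures (0.5613, 0.144), yaw 8.2°. I go down and grip.

{"name": "jog_arm", "arguments": {
  "turn": [
    [0, 0, -0.005],
    [0, 0, -0.005],
    [0, 0, -0.005],
    [0, 0, -0.005],
    [0, 0, -0.005],
    [0, 0, -0.005],
    [0, 0, -0.005],
    [0, 0, -0.005],
    [0, 0, -0.005]
  ],
  "translation": [
    [0, -0.001, 0.06],
    [0, -0.001, 0.115],
    [0, -0.001, 0.151],
    [0, -0.001, 0.151],
    [0, -0.001, 0.151],
    [0, -0.001, 0.151],
    [0, -0.001, 0.151],
    [0, -0.001, 0.151],
    [0, -0.001, 0.151]
  ],
  "grip": [0, 0, 0, 0.4, 1, 1, 1, 1, 1],
  "force": 50
}}

```text
clock: 2.92
tool_pos: [0.5616, 0.1442, 0.107]
eef_rot: [0.654, 0.756, 0.0, 0.0]
contact_force: [-0.3, 0.8, -1.2]
opening: 0.343
finger_force: 0.0
```

{"name": "jog_arm", "arguments": {
  "turn": [
    [0, 0, 0],
    [0, 0, 0],
    [0, 0, 0],
    [0, 0, 0],
    [0, 0, 0]
  ],
  "translation": [
    [0, 0, 0],
    [0, 0, 0],
    [0, 0, 0],
    [0, 0, 0],
    [0, 0, 0]
  ],
  "grip": [1, 1, 1, 1, 1]
}}

```text
clock: 3.55
tool_pos: [0.5615, 0.1442, 0.1067]
eef_rot: [0.654, 0.756, -0.0, -0.0]
contact_force: [-0.0, -0.3, 0.3]
opening: 0.177
finger_force: 50.0
```

{"name": "jog_arm", "arguments": {
  "turn": [
    [0, 0, 0],
    [0, 0, 0],
    [0, 0, 0],
    [0, 0, 0.28],
    [0, 0, 0.28],
    [0, 0, 0.28],
    [0, 0, 0.28],
    [0, 0, 0.28],
    [0, 0, 0.28],
    [0, 0, 0.28],
    [0, 0, 0.28],
    [0, 0, 0.28],
    [0, 0, 0.28]
  ],
  "translation": [
    [0, 0, -0.04],
    [0, 0, -0.1],
    [0, 0, -0.163],
    [-0.05, -0.01, -0.163],
    [-0.11, -0.021, -0.163],
    [-0.17, -0.033, -0.163],
    [-0.23, -0.045, -0.163],
    [-0.29, -0.057, -0.163],
    [-0.35, -0.068, -0.163],
    [-0.4, -0.078, -0.163],
    [-0.436, -0.085, -0.163],
    [-0.436, -0.085, -0.163],
    [-0.436, -0.085, -0.163]
  ],
  "grip": [1, 1, 1, 1, 1, 1, 1, 1, 1, 1, 1, 1, 1]
}}

```text
clock: 5.18
tool_pos: [0.5398, -0.2981, 0.2691]
eef_rot: [0.753, 0.658, 0.0, -0.001]
contact_force: [-1.1, -0.3, -2.6]
opening: 0.176
finger_force: 50.0
```

```bash
python3 - <<'E'
from h import *
s=r.get_state();print(s['clock'],s['tool_pos'],s['eef_rot'],s['contact_force'],s['moment'],s['opening'])
p=cams.camera_params('wrist');im=cams.snapshot('wrist')[:,:,::-1].copy();cv2.imwrite('pics/w2.png',im)
import pickle;pickle.dump(p,open('w2.pkl','wb'))
hsv=cv2.cvtColor(im,cv2.COLOR_BGR2HSV)
# white-ish funnel, dark top, blue
for nm,lo,hi,z in(('blue',(100,110,60),(125,255,255),.03),('dark',(0,0,0),(180,90,60),.062)):
    n,l,st,c=cv2.connectedComponentsWithStats(cv2.inRange(hsv,lo,hi))
    for i in range(1,n):
        if st[i,4]>300: v,u=np.nonzero(l==i);print(nm,st[i],rect(onplane(np.c_[u,v],p,z,True)))
print([(np.round(d['position'],3),round(d['p'],2)) for d in models.place_of('wrist','dock')])
E
```

```text
5.175 [ 0.5398 -0.2981  0.2691] [ 0.7533  0.6577  0.0003 -0.001 ] [-1.1186 -0.3087 -2.6203] [0.0048 0.0785 0.0242] 0.17620579224512142
blue [305  90  14  47 602] (array([ 0.5477, -0.2048]), [12.657690048217773, 45.717491149902344], np.float32(82.10083))
dark [  256    37   112   151 10484] (array([ 0.5479, -0.2051]), [98.72240447998047, 138.32064819335938], np.float32(81.62857))
dark [301  70  22  82 483] (array([ 0.5476, -0.2049]), [17.862943649291992, 74.03007507324219], np.float32(80.42822))
dark [    0   276   640   204 97359] (array([ 0.5083, -0.6248]), [526.9072875976562, 1457.540771484375], np.float32(171.86275))
[(array([ 0.546, -0.202,  0.001]), 0.93)]
```

View pics/w2.png

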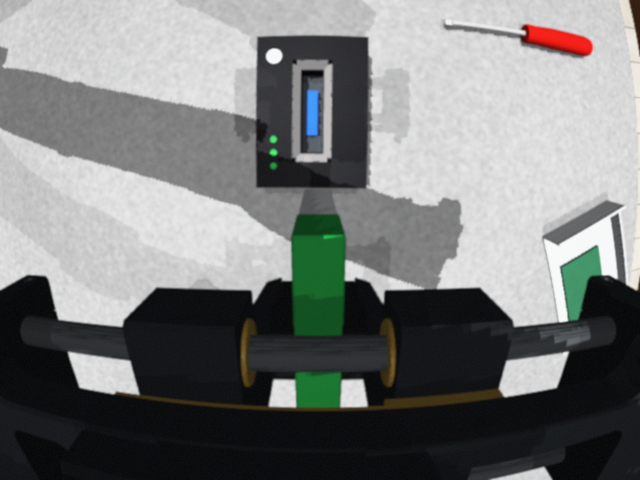

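Wrist picture: the dock shows at (312,112), its slot at (312,110) with the blue connector free, and the green carrier hangs straight at (319,280). The dock centre is (0.5478, -0.205), yaw about -8.2°. I go above the slot, then stop just over the mouth.

{"name": "jog_arm", "arguments": {
  "turn": [
    [0, 0, 0.008],
    [0, 0, 0.008],
    [0, 0, 0.008],
    [0, 0, 0.008],
    [0, 0, 0.008],
    [0, 0, 0.008]
  ],
  "translation": [
    [0.05, -0.002, 0],
    [0.0934, -0.0046, 0],
    [0.0934, -0.0046, 0.05],
    [0.0934, -0.0046, 0.1],
    [0.0934, -0.0046, 0.1],
    [0.0934, -0.0046, 0.1]
  ],
  "grip": [1, 1, 1, 1, 1, 1]
}}

```text
clock: 6.02
tool_pos: [0.5493, -0.206, 0.1713]
eef_rot: [0.756, 0.655, 0.001, 0.001]
contact_force: [-0.3, -0.7, -1.7]
opening: 0.18
finger_force: 50.0
```

```bash
python3 - <<'E'
from h import *
s=r.get_state();print(s['clock'],s['tool_pos'],s['eef_rot'],s['contact_force'],s['moment'],s['opening'])
im=cams.snapshot('side')[:,:,::-1];cv2.imwrite('pics/s2.png',cv2.resize(im[180:440,240:460],None,fx=2.3,fy=2.3,interpolation=cv2.INTER_CUBIC))
E
```

```text
6.025 [ 0.5493 -0.206   0.1713] [0.7559 0.6547 0.0007 0.001 ] [-0.2981 -0.701  -1.7265] [-0.0276  0.035   0.007 ] 0.17961377395379866
```

View pics/s2.png

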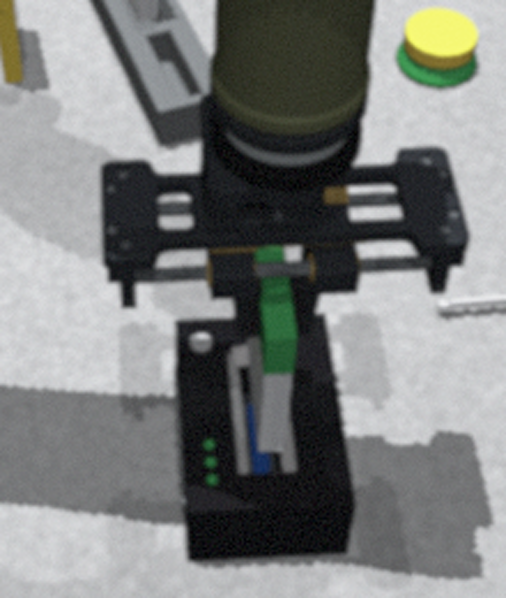

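Side crop: the carrier hangs just above the slot, its lower end near (278,465) and the funnel around (265,410). I overlay the predicted outlines to check the alignment.

```bash
python3 - <<'E'
from h import *
p=cams.camera_params('side');im=cams.snapshot('side')[:,:,::-1].copy()
S=4;x0,y0=290,290
crop=cv2.resize(im[y0:430,x0:410],None,fx=S,fy=S,interpolation=cv2.INTER_CUBIC)
def proj(P):
    q=R.from_quat(p['orientation']).inv().apply(np.asarray(P)-p['eye'])
    return np.c_[p['cx']+p['fx']*q[:,0]/-q[:,2],p['cy']-p['fy']*q[:,1]/-q[:,2]]
def box(c,yaw,w,h,z):
    a=np.radians(yaw);A=np.array([[np.cos(a),-np.sin(a)],[np.sin(a),np.cos(a)]])
    b=np.array([[-w,-h],[w,-h],[w,h],[-w,h]])/2@A.T+c
    return np.c_[b,np.full(4,z)]
def draw(B,col):
    q=((proj(B)-[x0,y0]+.5)*S).astype(np.int32);cv2.polylines(crop,[q],True,col,1)
d=[.5478,-.205]
draw(box(d,-8.2,.1,.14,.062),(0,255,255));draw(box(d,-8.2,.035,.093,.062),(0,0,255))
t=r.get_state()['tool_pos'];print(t)
draw(box(t[:2],-8.2,.016,.074,t[2]-.0987),(255,0,255));draw(box(t[:2],-8.2,.016,.074,t[2]+.0163),(255,255,0))
cv2.imwrite('pics/s3.png',crop)
E
```

```text
[ 0.5496 -0.2066  0.172 ]
```

View pics/s3.png

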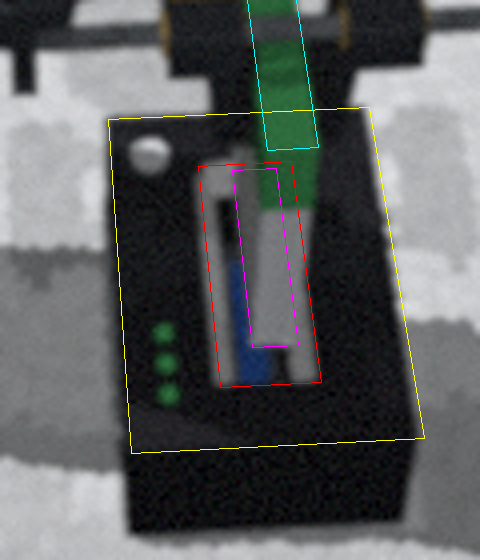

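The predicted carrier outline fits to a pixel. The dock lies about 1–2 mm further to -x than predicted, so I correct by that and enter the funnel.

{"name": "jog_arm", "arguments": {
  "turn": [
    [0, 0, 0],
    [0, 0, 0],
    [0, 0, 0],
    [0, 0, 0],
    [0, 0, 0]
  ],
  "translation": [
    [0.001, -0.0025, 0],
    [0.001, -0.0025, 0.01],
    [0.001, -0.0025, 0.02],
    [0.001, -0.0025, 0.03],
    [0.001, -0.0025, 0.03]
  ],
  "grip": [1, 1, 1, 1, 1]
}}

```text
clock: 6.75
tool_pos: [0.5452, -0.2047, 0.1384]
eef_rot: [0.756, 0.654, -0.0, -0.001]
contact_force: [-0.7, -0.2, -2.0]
opening: 0.174
finger_force: 50.0
```

Clean entry with no side force. The stop cannot lie above z = 0.020, so another 17 mm is safe.

{"name": "jog_arm", "arguments": {
  "turn": [
    [0, 0, 0],
    [0, 0, 0],
    [0, 0, 0],
    [0, 0, 0],
    [0, 0, 0]
  ],
  "translation": [
    [0, 0, 0.005],
    [0, 0, 0.009],
    [0, 0, 0.013],
    [0, 0, 0.017],
    [0, 0, 0.017]
  ],
  "grip": [1, 1, 1, 1, 1]
}}

```text
clock: 7.38
tool_pos: [0.5458, -0.205, 0.1229]
eef_rot: [0.756, 0.654, 0.0, 0.0]
contact_force: [-1.4, 0.9, 1.7]
opening: 0.176
finger_force: 50.0
```

{"name": "jog_arm", "arguments": {
  "turn": [
    [0, 0, 0],
    [0, 0, 0],
    [0, 0, 0]
  ],
  "translation": [
    [0, 0, 0.002],
    [0, 0, 0.004],
    [0, 0, 0.004]
  ],
  "grip": [1, 1, 1]
}}

```text
clock: 7.75
tool_pos: [0.5459, -0.205, 0.119]
eef_rot: [0.756, 0.654, 0.0, 0.0]
contact_force: [-0.5, 0.3, 3.5]
opening: 0.178
finger_force: 50.0
```

{"name": "jog_arm", "arguments": {
  "turn": [
    [0, 0, 0],
    [0, 0, 0],
    [0, 0, 0]
  ],
  "translation": [
    [0, 0, 0.0015],
    [0, 0, 0.003],
    [0, 0, 0.003]
  ],
  "grip": [1, 1, 1]
}}

```text
clock: 8.12
tool_pos: [0.5462, -0.2052, 0.1179]
eef_rot: [0.756, 0.654, 0.0, 0.001]
contact_force: [-3.8, 1.6, 19.3]
opening: 0.174
finger_force: 50.0
```

{"name": "jog_arm", "arguments": {
  "turn": [
    [0, 0, 0],
    [0, 0, 0],
    [0, 0, 0]
  ],
  "translation": [
    [0, 0, 0.001],
    [0, 0, 0.001],
    [0, 0, 0.001]
  ],
  "grip": [1, 1, 1]
}}

```text
clock: 8.5
tool_pos: [0.5463, -0.2053, 0.1178]
eef_rot: [0.756, 0.654, 0.001, 0.001]
contact_force: [-4.5, 2.4, 25.6]
opening: 0.174
finger_force: 50.1
```

```bash
python3 - <<'E'
from h import *
for i in range(3):
    s=r.get_state();print(s['clock'],s['tool_pos'],s['eef_rot'],s['contact_force'],s['moment'],s['opening'])
    im=cams.snapshot('side')[:,:,::-1]
cv2.imwrite('pics/s4.png',cv2.resize(im[200:440,250:450],None,fx=2.4,fy=2.4,interpolation=cv2.INTER_CUBIC))
E
```

```text
8.5 [ 0.5463 -0.2053  0.1178] [0.7563 0.6542 0.0007 0.001 ] [-4.525   2.3561 25.6211] [ 0.4986  1.5085 -0.0419] 0.17423315507252254
8.55 [ 0.5463 -0.2053  0.1178] [0.7563 0.6542 0.0007 0.0011] [-4.6142  1.5863 26.2201] [0.4781 1.4841 0.0089] 0.17829262238923876
8.6 [ 0.5463 -0.2053  0.1178] [0.7563 0.6543 0.0006 0.001 ] [-4.8716  3.0297 26.8673] [ 0.4781  1.4928 -0.0156] 0.1778376435600204
```

View pics/s4.png

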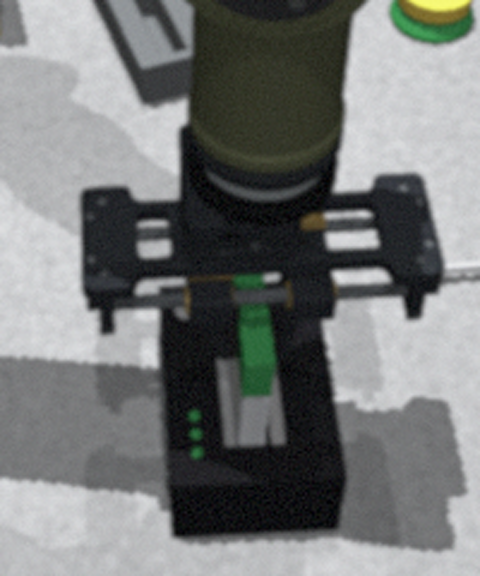

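Side crop: the carrier sits deep and straight in the slot, its cap at (255,360). A further 1 mm of command moved it only 0.1 mm and raised the push to about 27 N, against about 8 N friction, so it is against the stop. I relieve the push, open and retreat.

{"name": "jog_arm", "arguments": {
  "turn": [
    [0, 0, 0],
    [0, 0, 0],
    [0, 0, 0],
    [0, 0, 0],
    [0, 0, 0],
    [0, 0, 0],
    [0, 0, 0],
    [0, 0, 0]
  ],
  "translation": [
    [0, 0, -0.001],
    [0, 0, -0.002],
    [0, 0, -0.0025],
    [0, 0, -0.0025],
    [0, 0, -0.0025],
    [0, 0, -0.0025],
    [0, 0, -0.0025],
    [0, 0, -0.0025]
  ],
  "grip": [1, 1, 1, 0.5, 0.3, 0, 0, 0]
}}

```text
clock: 9.65
tool_pos: [0.5458, -0.2049, 0.1171]
eef_rot: [0.756, 0.654, 0.0, -0.0]
contact_force: [-0.1, -0.8, -0.5]
opening: 0.722
finger_force: 0.0
```

{"name": "jog_arm", "arguments": {
  "turn": [
    [0, 0, 0],
    [0, 0, 0],
    [0, 0, 0],
    [0, 0, 0],
    [0, 0, 0],
    [0, 0, 0]
  ],
  "translation": [
    [0, 0, -0.03],
    [0, 0, -0.09],
    [0, 0, -0.15],
    [-0.05, 0, -0.15],
    [-0.1, 0, -0.15],
    [-0.1, 0, -0.15]
  ],
  "grip": [0, 0, 0, 0, 0, 0]
}}

```text
clock: 10.4
tool_pos: [0.5291, -0.3095, 0.2674]
eef_rot: [0.759, 0.651, -0.002, 0.001]
contact_force: [-0.2, 0.0, 0.3]
opening: 1.0
finger_force: 0.0
```

```bash
python3 - <<'E'
from h import *
p=cams.camera_params('wrist');im=cams.snapshot('wrist')[:,:,::-1].copy();cv2.imwrite('pics/w5.png',im)
hsv=cv2.cvtColor(im,cv2.COLOR_BGR2HSV)
n,l,st,c=cv2.connectedComponentsWithStats(cv2.inRange(hsv,(50,100,60),(85,255,255)))
for i in range(1,n):
    if st[i,4]>300:
        v,u=np.nonzero(l==i);print(st[i],[rect(onplane(np.c_[u,v],p,z,True)) for z in(.123,.134)])
cams.snapshot('top')
for n in('carrier_green','carrier_orange'):print(n,[(np.round(d['position'],3),round(d['p'],2)) for d in models.place_of('top',n)])
E
```

```text
[ 304   31   27  106 2706] [(array([ 0.5465, -0.2031]), [18.53436279296875, 79.26361846923828], np.float32(82.02111)), (array([ 0.5463, -0.2048]), [17.783199310302734, 76.05110168457031], np.float32(82.02101))]
[ 570  232   41   50 1387] [(array([ 0.7838, -0.3825]), [47.90811538696289, 50.877403259277344], np.float32(107.00375)), (array([ 0.774 , -0.3769]), [45.966529846191406, 48.81533432006836], np.float32(107.003586))]
carrier_green [(array([ 0.544, -0.203,  0.018]), 0.74)]
carrier_orange [(array([ 0.673,  0.301, -0.004]), 0.97), (array([ 0.614,  0.425, -0.002]), 0.69), (array([0.546, 0.243, 0.01 ]), 0.62), (array([0.426, 0.229, 0.   ]), 0.55)]
```

View pics/w5.png

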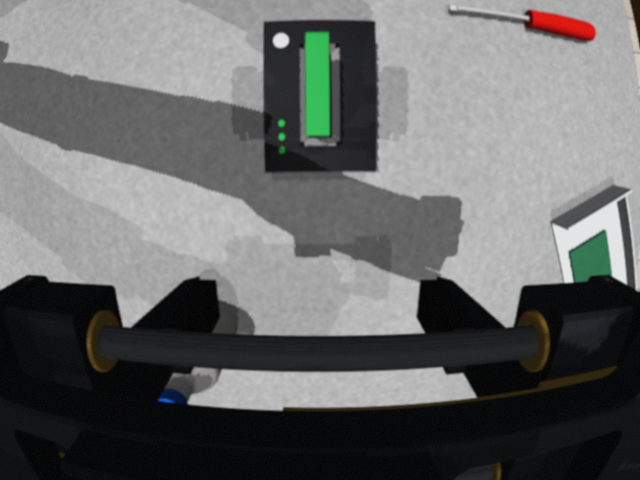

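Wrist picture: the green carrier stands upright in the dock at (317,83). Its apparent size puts its top at z ≈ 0.134, so the underside is at about 0.019, as felt. Orange is unmoved at (0.546, 0.243) and the gripper is clear, so I hand it in.

```bash
python3 -c "
from plant import r
print(r.finish_job())"
```

```text
the job is handed in; nothing more can be done
None
```

The green carrier stands upright in the dock, pushed down to the hard stop with about 27 N and released; orange is still standing in the rack, and I handed the job in at about 10.5 s (no verdict was returned).

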